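# Heft the clip tins and hold up the heaviest

## Robot

A 6-joint arm with a two-finger parallel gripper is mounted at the origin on the work surface. World frame = base frame: x ahead of the robot, y to its left, z up, the work surface at z = 0. Lengths are in m, angles in rad, forces in N, time in s.
With the tool pointing down it reaches from about 0.3 to 0.85 m from the base axis. Payload 5.4 kg.
Tool frame: the origin (TCP) lies midway between the tips of the shut fingers; the grasp point (between the pads) lies 19 mm behind it; x points along the fingers, z is the direction in which the jaws open and shut, and the axes are right-handed (so a half turn about x gives the same grasp; the last joint's range is limited). The gripper opens to 85 mm and grips with 20 to 120 N. Pads are 22 mm wide; open, the fingers measure 114 mm over their backs; the gripper's body (76 mm by 85 mm) begins 54 mm behind the grasp point. The pads swing forward as they close: fully open they stand 13 mm farther back than shut.
Start: joints at [1.065, 0.158, 1.597, -0, 1.386, -0.21], TCP at [0.168, 0.55, 0.198] pointing down, gripper open.
Joint ranges: [-2.91, 2.91], [-0.94, 2.29], [0.18, 2.7], [-1.29, 4.43], [0.17, 2.64], [-3, 3]. Speed limits (rad/s): [2.57, 2.57, 3.14, 3.14, 3.14, 3.14].

## Interface

Orientations are given as a unit quaternion [x, y, z, w].
In Python, from plant import move_ptp, servo_line, goto_joints, set_gripper, wait, inverse_kinematics, camera, camera_params, Unreachable, hand_in, read_clock, read_joint_positions, read_joint_velocities, read_tau, read_tcp_pos, read_ee_rot, read_force, read_moment, read_opening gives the robot as it stands. Calls block until the motion is done:
- move_ptp(position, orientation): joint-space move of the TCP to a pose.
- servo_line(position, frame=None, rate=0.15, threshold=None): straight line of the TCP; frame=None keeps the orientation; rate is the mean speed in m/s. With threshold (N) it stops when the force on the tool has changed by that much, and returns True; else False.
- goto_joints(angles): joint-space move.
- set_gripper(opening, squeeze=None): finger opening in m; squeeze is the grip in N (None keeps the last); returns when the fingers have stopped.
- wait(seconds).
- inverse_kinematics(position, orientation): joint angles nearest the present ones, or None.
- camera(name): name is "scene" or "top"; returns the picture (384x512x3 uint8, red, green, blue); there is no depth.
- camera_params(name): a dict with "fx", "fy", "cx", "cy" (pixels), "R" (3x3) and "t" (3): a world point X has camera coordinates R X + t. Camera axes: x right, y down, z forward; pixel columns grow to the right and rows downward; lengths in m; the calibration is good to about 2 mm. A picture is of the moment at which its call begins. camera_params takes no time and is no camera call.
A pose or a line that the arm cannot do raises Unreachable and nothing moves.
- hand_in(): hands the job in, once; it reports no verdict.
Readings, each from a call of its own:
- read_clock(): time.
- read_joint_positions(): joint angles.
- read_joint_velocities(): joint speeds.
- read_tau(): joint torques, N m.
- read_tcp_pos(): TCP position.
- read_ee_rot(): TCP orientation.
- read_force(): force on the tool from outside, world axes, zero at the start.
- read_moment(): the same for the moment, N m.
- read_opening(): finger opening in m.
Only numpy, scipy, OpenCV 4.12 (cv2) and the standard library are available. Lean on these libraries where they do the work, as an engineer would, in place of code of your own. Each camera call takes 0.05 s, during which the arm holds its last target.

## Task

Find out by feel which of the three clip tins on the desk mat is the fullest: one at a time, from the robot's left to its right, lift each a few centimetres straight up, and set it gently back upright where it stood before lifting the next (the last need not go down if it is the one). Then hold the heaviest up, upright and still, more than 12 cm above the desk, and finish while holding it there; leave the other two standing in their places, and the stapler, mug and tape dispenser alone.

Things in the scene. Friction and masses are not known exactly. Their poses are not given: they have to be found in the camera images.
- tin_left: the left one of three outwardly identical closed steel clip tins in a row on the mat (left = largest y). Round, 60 mm in diameter, 62 mm high, its fixed flat lid being the top 12 mm. Origin: centre of the underside, z up. Weight hidden: one tin, in any of the places, weighs 450 to 600 g, the other two 180 to 260 g each. Contents hardly shift. Takes a firm grip (40 N).
- tin_middle: the middle one of three outwardly identical closed steel clip tins in a row on the mat (left = largest y). Round, 60 mm in diameter, 62 mm high, its fixed flat lid being the top 12 mm. Origin: centre of the underside, z up. Weight hidden: one tin, in any of the places, weighs 450 to 600 g, the other two 180 to 260 g each. Contents hardly shift. Takes a firm grip (40 N).
- tin_right: the right one of three outwardly identical closed steel clip tins in a row on the mat (left = largest y). Round, 60 mm in diameter, 62 mm high, its fixed flat lid being the top 12 mm. Origin: centre of the underside, z up. Weight hidden: one tin, in any of the places, weighs 450 to 600 g, the other two 180 to 260 g each. Contents hardly shift. Takes a firm grip (40 N).
- mat: black desk mat, fixed to the desk, 260 mm (its x) by 440 mm (its y) and 3 mm thick; the tins stand on it in a row roughly along its y axis, about 130 mm apart between centres (at least 100 mm). Origin: centre of its underside, on the desk
- stapler: desk stapler, bystander, 140 x 36 mm and 60 mm high, long axis x, lying crosswise beyond the mat; origin: centre of its underside
- mug: white mug, bystander, 80 mm in diameter, 92 mm high, handle at its +y; stands to the left of the mat; origin: centre of its underside
- tape_dispenser: desk tape dispenser, bystander, 150 x 55 mm and 84 mm high, long axis x; stands to the right of the mat; origin: centre of its underside
Things that resemble listed ones, but are neither listed nor needed, are in the scene too. Leave any brown look-alike of the tin_right alone.

How it is judged:
On the way, in this order (a step that is already met when the one before it is completed fails the run):
1. the left tin is lifted at least 2 cm off the mat while the other two stand (height (world z) of tin_left above 0.023 m and contact force between tin_left and the fingers above 1 N and height (world z) of each of tin_middle, tin_right below 0.008 m and angle between each of tin_middle, tin_right's own z axis and vertical below 0.1 rad), for 0.3 s.
2. then the middle tin is lifted at least 2 cm off the mat while the other two stand (height (world z) of tin_middle above 0.023 m and contact force between tin_middle and the fingers above 1 N and height (world z) of each of tin_left, tin_right below 0.008 m and angle between each of tin_left, tin_right's own z axis and vertical below 0.1 rad), for 0.3 s.
3. then the right tin is lifted at least 2 cm off the mat while the other two stand (height (world z) of tin_right above 0.023 m and contact force between tin_right and the fingers above 1 N and height (world z) of each of tin_left, tin_middle below 0.008 m and angle between each of tin_left, tin_middle's own z axis and vertical below 0.1 rad), for 0.3 s.
At the end, for the whole second after the job is handed in: the heaviest tin is gripped, its underside over 12 cm above the desk, upright within 0.3 rad, still (under 0.05 m/s); the other two (each pressing under 3.5 N on the mat, so not the heavy one) stand upright on the mat, untouched, at rest, within 4 cm of their starts (((height (world z) of tin_left above 0.12 m and angle between tin_left's own z axis and vertical below 0.3 rad and contact force between tin_left and the fingers above 1 N and linear speed of tin_left below 0.05 m/s and height (world z) of each of tin_middle, tin_right below 0.008 m and angle between each of tin_middle, tin_right's own z axis and vertical below 0.1 rad and distance of each of tin_middle, tin_right from where it was at the start of the episode below 0.04 m and linear speed of each of tin_middle, tin_right below 0.03 m/s and contact force between each of tin_middle, tin_right and the fingers below 0.1 N and contact force between tin_middle and mat between 0.8 and 3.5 N and contact force between tin_right and mat between 0.8 and 3.5 N) or (height (world z) of tin_middle above 0.12 m and angle between tin_middle's own z axis and vertical below 0.3 rad and contact force between tin_middle and the fingers above 1 N and linear speed of tin_middle below 0.05 m/s and height (world z) of each of tin_left, tin_right below 0.008 m and angle between each of tin_left, tin_right's own z axis and vertical below 0.1 rad and distance of each of tin_left, tin_right from where it was at the start of the episode below 0.04 m and linear speed of each of tin_left, tin_right below 0.03 m/s and contact force between each of tin_left, tin_right and the fingers below 0.1 N and contact force between tin_left and mat between 0.8 and 3.5 N and contact force between tin_right and mat between 0.8 and 3.5 N) or (height (world z) of tin_right above 0.12 m and angle between tin_right's own z axis and vertical below 0.3 rad and contact force between tin_right and the fingers above 1 N and linear speed of tin_right below 0.05 m/s and height (world z) of each of tin_left, tin_middle below 0.008 m and angle between each of tin_left, tin_middle's own z axis and vertical below 0.1 rad and distance of each of tin_left, tin_middle from where it was at the start of the episode below 0.04 m and linear speed of each of tin_left, tin_middle below 0.03 m/s and contact force between each of tin_left, tin_middle and the fingers below 0.1 N and contact force between tin_left and mat between 0.8 and 3.5 N and contact force between tin_middle and mat between 0.8 and 3.5 N))); the arm keeps its last pose, push and grip.
It fails at once if a tin is dropped (falls freely by about 15 mm or more) instead of being set down ((linear speed of tin_left above 0.5 m/s and contact force between tin_left and the fingers below 0.01 N and contact force between tin_left and mat below 0.01 N) or (linear speed of tin_middle above 0.5 m/s and contact force between tin_middle and the fingers below 0.01 N and contact force between tin_middle and mat below 0.01 N) or (linear speed of tin_right above 0.5 m/s and contact force between tin_right and the fingers below 0.01 N and contact force between tin_right and mat below 0.01 N)).
It fails at once if a tin is tipped over (tilted by more than 0.7 rad) (angle between any of tin_left, tin_middle, tin_right's own z axis and vertical above 0.7 rad).
It fails at once if the stapler is moved more than 3 cm or knocked over (distance of stapler from where it was at the start of the episode above 0.03 m or angle between stapler's own z axis and vertical above 0.4 rad).
It fails at once if the mug is moved more than 3 cm or knocked over (distance of mug from where it was at the start of the episode above 0.03 m or angle between mug's own z axis and vertical above 0.4 rad).
It fails at once if the tape dispenser is moved more than 3 cm or knocked over (distance of tape_dispenser from where it was at the start of the episode above 0.03 m or angle between tape_dispenser's own z axis and vertical above 0.4 rad).
It also fails if it takes over 58 s, if anything falls off the work surface, if the arm or the gripper's body presses on something with over 40 N, if the wrist force passes 120 N, or if a joint passes its speed limit or range.

## Working session

There is one attempt and no reset: what is moved stays moved. The work goes in short steps, each a Python script; the robot and the scene stay as the last script left them, time stands still between calls to the robot, and variables do not carry over. Pictures are saved under pics/ and viewed, and the job is handed in when it is done.

```bash
ls; mkdir -p pics; python3 - <<'E'
from plant import *
import cv2
for n in("scene","top"):
    im=camera(n); cv2.imwrite(f"pics/{n}0.png",im[:,:,::-1]); print(n,camera_params(n))
print(read_clock(),read_force(),read_ee_rot(),read_opening())
E
```

```text
pics
scene {'fx': 394.4914827474129, 'fy': 394.4914827474129, 'cx': 254.68553910576153, 'cy': 190.19316641760494, 'R': array([[ 0.50660259,  0.86209503,  0.01208209],
       [ 0.60638212, -0.3463033 , -0.71580357],
       [-0.61290663,  0.36995431, -0.69819716]]), 't': array([-0.31177196, -0.27893608,  1.42939596])}
top {'fx': 351.97803736709477, 'fy': 351.97803736709477, 'cx': 253.42308692042627, 'cy': 188.90852742796304, 'R': array([[ 0.0218357 , -0.99955177, -0.0204806 ],
       [-0.98956832, -0.01869071, -0.14284676],
       [ 0.14239994,  0.02338611, -0.98953289]]), 't': array([0.03200554, 0.5249732 , 0.87792658])}
0.1 [-0.10352864 -0.17873648  0.2403837 ] [-0.42112054  0.56877111  0.42060707  0.56766769] 0.08545811531825524
```

View pics/scene0.png

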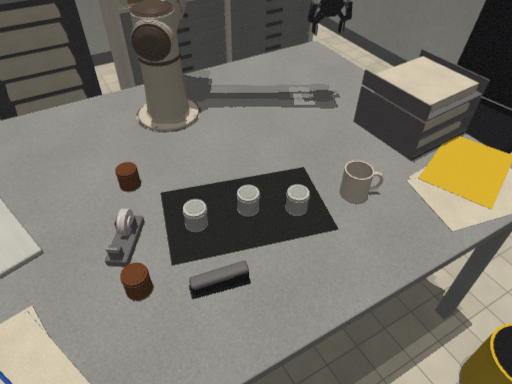

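View pics/top0.png

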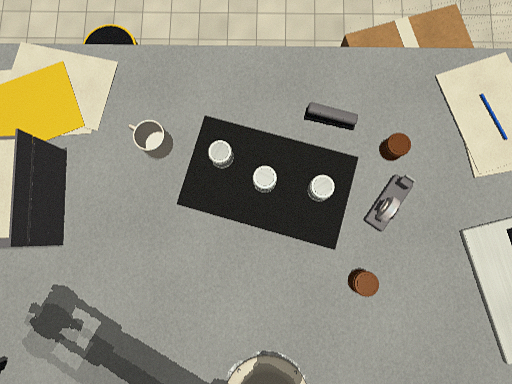

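The top view shows three grey tins on the mat at about (220,153), (264,178) and (322,187). Brown look-alikes are off the mat at (396,146) and (364,282). In the top image, left is +y. The three steel tins in a row on the mat fit the description. Next: an enlarged crop and measurement.

```bash
cat > h.py <<'E'
from plant import *
import numpy as np, cv2
def ray(n,uv,z):
    p=camera_params(n); R=np.array(p["R"]);t=np.array(p["t"])
    c=-R.T@t; d=R.T@np.array([(uv[0]-p["cx"])/p["fx"],(uv[1]-p["cy"])/p["fy"],1]); return c+d*(z-c[2])/d[2]
def proj(n,X):
    p=camera_params(n); q=np.array(p["R"])@X+p["t"]; return np.array([p["fx"]*q[0]/q[2]+p["cx"],p["fy"]*q[1]/q[2]+p["cy"]])
def tins(n,im,zmid=0.034):
    # bright blobs within the dark mat; blob of the whole tin silhouette
    g=cv2.cvtColor(im,cv2.COLOR_RGB2GRAY)
    k=np.ones((3,3),np.uint8)
    dark=(g<45).astype(np.uint8)
    nl,l,s,c=cv2.connectedComponentsWithStats(dark)
    guess=proj(n,np.array([0.45,0.0,0.003]))
    cs,_=cv2.findContours(dark,cv2.RETR_CCOMP,cv2.CHAIN_APPROX_NONE)[:2]
    out=[]
    cs,h=cv2.findContours(dark,cv2.RETR_CCOMP,cv2.CHAIN_APPROX_NONE)
    for i,cc in enumerate(cs):
        if h[0][i][3]>=0 and 200<cv2.contourArea(cc)<2000 and cv2.contourArea(cs[h[0][i][3]])>5000:
            out.append(cc)
    return out
E
python3 - <<'E'
from h import *
vis=[]
for n in("top","scene"):
    im=cv2.imread(f"pics/{n}0.png")[:,:,::-1].copy()
    for c in tins(n,im):
        x,y,w,h=cv2.boundingRect(c); m=cv2.moments(c); u=(m['m10']/m['m00'],m['m01']/m['m00'])
        print(n,(x,y,w,h),cv2.contourArea(c),np.round(u,1),ray(n,u,.034).round(4))
    x0,y0=(170,100) if n=="top" else (150,160)
    vis.append(cv2.resize(im[y0:y0+140,x0:x0+200],None,fx=4,fy=4,interpolation=cv2.INTER_CUBIC))
    cv2.imwrite(f"pics/crop_{n}.png",vis[-1][:,:,::-1])
for n,uv in (("mug",(149,135)),("disp",(388,202)),("disp_end1",(405,180)),("disp_end2",(376,228)),("stap",(331,116)),("brown",(364,282))): print(n,ray("top",uv,.03).round(3))
for uv in ((206,116),(357,157),(335,248),(178,204)): print("mat",ray("top",uv,.003).round(3))
E
```

```text
top (306, 173, 30, 30) 625.0 [320.7 187.6] [ 0.5314 -0.1323  0.034 ]
top (251, 164, 27, 30) 589.0 [264.3 178.6] [0.5527 0.0148 0.034 ]
top (207, 139, 28, 31) 620.0 [220.5 153.8] [0.6175 0.1323 0.034 ]
scene (181, 197, 29, 37) 803.0 [195.1 214.8] [ 0.531  -0.1315  0.034 ]
scene (235, 183, 27, 35) 740.5 [248.  199.8] [0.5523 0.0155 0.034 ]
scene (284, 182, 28, 36) 742.0 [297.1 199.4] [0.6172 0.1328 0.034 ]
mug [0.667 0.328 0.03 ]
disp [ 0.498 -0.307  0.03 ]
disp_end1 [ 0.556 -0.352  0.03 ]
disp_end2 [ 0.43  -0.274  0.03 ]
stap [ 0.728 -0.162  0.03 ]
brown [ 0.294 -0.24   0.03 ]
mat [0.733 0.181 0.003]
mat [ 0.622 -0.236  0.003]
mat [ 0.377 -0.174  0.003]
mat [0.484 0.246 0.003]
```

View pics/crop_top.png

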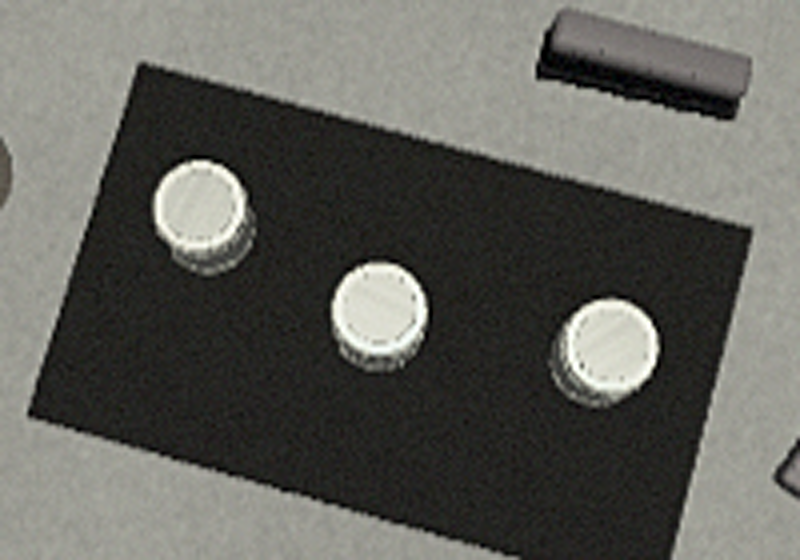

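Both views agree within 1 mm, and the crop confirms three identical steel tins on the black mat, at crop pixels (201,208), (380,312) and (612,347). Starting with the left tin.

```bash
cat >> h.py <<'E'
from scipy.spatial.transform import Rotation as Ro
T={"l":(.6174,.1325),"m":(.5525,.0152),"r":(.5312,-.132)}
ZG=0.014
def quat(a):
    x=np.array([0,0,-1.]);z=np.array([np.cos(a),np.sin(a),0]);return Ro.from_matrix(np.c_[x,np.cross(z,x),z]).as_quat()
A=-0.255
def best(pos):
    r=[]
    for a in (A,A+np.pi):
        q=inverse_kinematics(pos,quat(a))
        if q is not None: r.append((abs(q[5]),a,np.round(q,2)))
    return min(r,key=lambda k:k[0]) if r else None
def F(n=8):
    f=[]
    for _ in range(n): f.append(read_force()); wait(.04)
    return np.mean(f,0)
def pick(k,up=0.045):
    x,y=T[k]; o=quat(best([x,y,.12])[1])
    move_ptp([x,y,.12],o); print("above",read_clock(),np.round(read_tcp_pos(),4))
    hit=servo_line([x,y,ZG],rate=.12,threshold=12); print("hit",hit,np.round(read_tcp_pos(),4))
    if hit: return
    f0=F(); set_gripper(0.04,45); print("open",read_opening())
    servo_line([x,y,ZG+up],rate=.08); wait(.4); f1=F()
    print(k,"F0",f0.round(2),"F1",f1.round(2),"opening",read_opening(),"t",read_clock())
def place(k):
    x,y=T[k]
    servo_line([x,y,ZG+.006],rate=.08); wait(.15)
    hit=servo_line([x,y,ZG-.002],rate=.02,threshold=2.0); print("down",hit,np.round(read_tcp_pos(),4),read_force())
    
def release(k):
    x,y=T[k]
    set_gripper(0.085); print("open",read_opening())
    servo_line([x,y,.12],rate=.15); print("t",read_clock())
E
python3 - <<'E'
from h import *
for k in T:
    for z in (.18,ZG): print(k,z,best([*T[k],z]))
pick("l")
im=camera("scene");cv2.imwrite("pics/s1.png",im[:,:,::-1])
E
```

```text
l 0.18 (np.float64(0.2753650692826044), -0.255, array([ 0.02,  0.32,  1.45, -0.  ,  1.38,  0.28]))
l 0.014 (np.float64(0.2753650692826044), -0.255, array([ 0.02,  0.5 ,  1.56, -0.  ,  1.08,  0.28]))
m 0.18 (np.float64(0.06383436568116352), -0.255, array([-0.19,  0.11,  1.68, -0.  ,  1.35,  0.06]))
m 0.014 (np.float64(0.06383436568116352), -0.255, array([-0.19,  0.32,  1.8 , -0.  ,  1.02,  0.06]))
r 0.18 (np.float64(0.20940499951241476), -0.255, array([-0.46,  0.1 ,  1.7 , -0.  ,  1.34, -0.21]))
r 0.014 (np.float64(0.20940499951241476), -0.255, array([-0.46,  0.31,  1.81, -0.  ,  1.02, -0.21]))
above 2.3083 [0.6171 0.1336 0.1202]
hit False [0.6184 0.1326 0.0151]
open 0.0581226234102367
l F0 [ 0.01  0.37 -0.1 ] F1 [ 0.12  0.27 -5.61] opening 0.058094124091350896 t 5.5
```

View pics/s1.png

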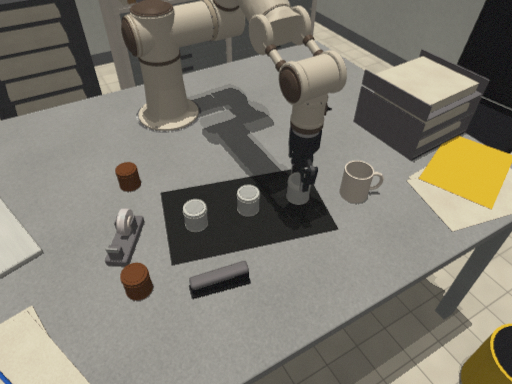

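The left tin hangs in the gripper at about (299,188) and the others are standing. It weighs about 5.5 N (roughly 560 g), so it is probably the heavy one. Setting it down.

```bash
python3 - <<'E'
from h import *
place("l"); release("l")
pick("m")
for n in ("top","scene"):
    im=camera(n);cv2.imwrite(f"pics/{n}2.png",im[:,:,::-1])
E
```

```text
down True [0.6179 0.1325 0.0147] [-1.15130591  0.28539873  6.0059907 ]
open 0.08486969280119891
t 7.9417
above 8.5417 [0.5519 0.0151 0.1192]
hit False [0.5534 0.0151 0.0149]
open 0.05851574858486258
m F0 [ 0.15  0.14 -0.16] F1 [ 0.29 -0.17 -2.49] opening 0.05827363249240056 t 11.725
```

View pics/scene2.png

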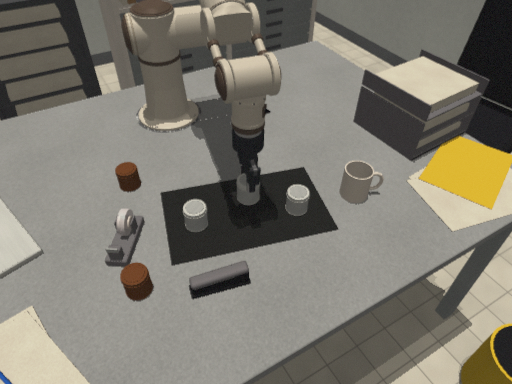

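The left tin is back upright at (297,200), where it was before, and the middle tin is up at (248,190), weighing about 2.3 N. Next, the right tin.

```bash
python3 - <<'E'
from h import *
place("m"); release("m")
pick("r")
for n in ("top","scene"):
    im=camera(n);cv2.imwrite(f"pics/{n}3.png",im[:,:,::-1])
E
```

```text
down True [0.5531 0.0151 0.0146] [ 0.23684505 -0.42538279  4.17119298]
open 0.08506823984294884
t 14.2083
above 14.85 [ 0.5305 -0.1317  0.119 ]
hit False [ 0.532  -0.1323  0.0149]
open 0.05806758032378556
r F0 [ 0.18 -0.05 -0.02] F1 [-0.24 -0.31 -1.69] opening 0.057788697628437254 t 18.0333
```

View pics/scene3.png

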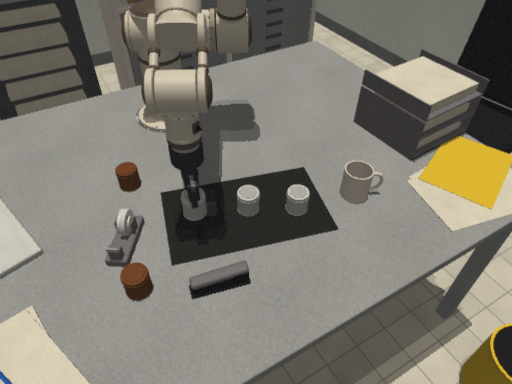

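The right tin is up at (193,206), weighing about 1.7 N, and the others stand at (248,200) and (297,200). The left tin is clearly the heaviest at 5.5 N. I'll put the right one back and lift the left.

```bash
python3 - <<'E'
from h import *
place("r"); release("r")
pick("l",up=0.165)
wait(.5)
print(read_tcp_pos(),read_joint_velocities().round(3) if hasattr(read_joint_velocities(),'round') else read_joint_velocities(),read_clock())
for n in ("top","scene"):
    im=camera(n);cv2.imwrite(f"pics/{n}4.png",im[:,:,::-1])
    for c in tins(n,im):
        m=cv2.moments(c); u=(m['m10']/m['m00'],m['m01']/m['m00']); print(n,np.round(u,1),ray(n,u,.034).round(4))
E
```

```text
down True [ 0.5317 -0.1322  0.0147] [0.00742202 1.01805372 4.60032611]
open 0.0848256966675384
t 20.5167
above 21.5917 [0.6172 0.1313 0.1195]
hit False [0.6184 0.1325 0.0151]
open 0.05811968023783741
l F0 [ 0.13 -0.1   0.22] F1 [-0.07  0.09 -5.54] opening 0.058383527584046795 t 26.275
[0.61739722 0.13252365 0.17900073] [ 0.001 -0.001 -0.    -0.     0.001  0.   ] 26.775
top [320.7 187.8] [ 0.5311 -0.1323  0.034 ]
top [264.2 178.6] [0.5527 0.0151 0.034 ]
scene [195.1 214.6] [ 0.5304 -0.1314  0.034 ]
scene [247.9 199.8] [0.5521 0.0152 0.034 ]
```

View pics/scene4.png

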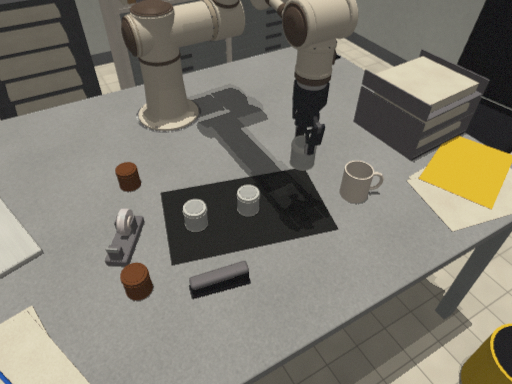

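View pics/top4.png

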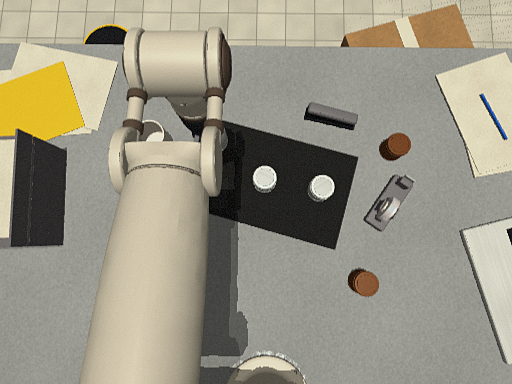

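The left tin hangs upright at (303,153). The other two stand at (195,215) and (248,200), within 1 mm of their starts, and the mug, stapler and dispenser haven't moved. Handing in.

```bash
python3 -c "
from h import *
print(proj('scene',np.array([.6174,.1325,.168])),read_force())
hand_in()"
```

```text
[301.75826875 161.81351518] [ 0.9541184   0.42126953 -5.76487658]
the job is handed in; nothing more can be done
```

I lifted each tin in turn from left to right, set each back in its place, and handed in with the left tin held up, since it is clearly the heaviest.

| Tin | Weight felt (N) |
|---|---|
| Left | 5.5 |
| Middle | 2.3 |
| Right | 1.7 |

**Held tin:** its underside should be about 0.165 m above the desk, going by the 165 mm lift. I did not measure that height separately in the images. It looked upright, the force still read about 5.5 N, and joint speeds were about 0.001 rad/s.

**The other tins:** both stand within about 1 mm of their starts in both views.

**Bystanders:** the mug, stapler, tape dispenser and brown look-alikes look untouched in the last pictures.

**Time:** the last clock reading was 26.8 s, just before handing in. None of these checks failed or disagreed.

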